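Clear and release the tilt-out scrap bin in the balcony planter

TASK

Get the planter's tilt-out bin ready for use, only touching and pushing: do not pick anything up. First slide the steel bowl, which stands in front of the bin, along the ledge onto the round black mat so that its foot stands wholly on the mat; then press the yellow pad on the white bin front so that the catch lets go, and draw back so that the front springs ajar and stays open. Leave the container, the funnel and the pestle where they are.

Things in the scene. Friction and masses are not known exactly. Their poses are not given: they have to be found in the camera images.
- bowl: Open stainless mixing bowl, about 0.25 kg: rim radius 80 mm, height 70 mm, wall 3 mm, floor 4 mm thick, foot radius 42 mm; inside radius about 62 mm at 22 mm height and 74 mm at 48 mm. Stands on the ledge; origin at the centre of its underside, z up. It can be pushed from inside or outside; it slides easily.
- mat: Flat round black mat, radius 100 mm, lying flush on the ledge (no edge to speak of), on one side of the bin or the other; fixed. Origin at its centre. The bowl belongs here: its foot is wholly on the mat when the two centres are less than 58 mm apart.
- bin_pad (a point): Centre of the outer face of the round yellow press pad (radius 20 mm, 4 mm proud) on the white bin front. Its x axis points into the bin, square to the front: away from the robot and 25 degrees downward, as the front leans back; y runs along the planter's width, z up the slope. The front is 200 mm wide, 155 mm long up the slope; the pad's centre is 33 mm below its top edge.
- bin_front (a joint): Angle of the bin front about the hinge at its lower edge, 122 mm down the slope from the pad: 0 shut; negative pressed in (stop at -0.05); positive tipped out to the robot. Pressing the pad in 4 mm (3 to 5 N) frees the catch, for good; once the finger draws back a spring tips the front out to its stop at 0.42 (pad 50 mm out), where it stays.
- container: Tall beige fermentation container with a brown lid and white vent button, radius 68 mm, height 192 mm, 1.6 kg, on the ledge at the side of the bin opposite the mat. Origin at the centre of its underside. Leave it.
- funnel: Orange plastic funnel standing mouth down on the planter's top ledge, mouth radius 45 mm, 95 mm tall. Origin at the centre of its mouth, underneath. Leave it.
- pestle: Wooden pestle, 172 mm long, 38 mm thick, lying on the planter's top ledge along its width. Origin under its middle. Leave it.
- planter: Wooden planter, fixed, 840 mm wide, 180 mm high, front leaning back 25 degrees, low seedlings along the back. Origin under its middle, x away from the robot, y along its width. The bin front is in its middle; the front's foot is at x = -132 mm and the top ledge runs from x = -46 mm (about 39 mm behind the pad's face, level) to 54 mm.
Mind the look-alikes: they are no part of the job. Several things look just like the bowl: the one meant starts farthest to the robot's left.

How it is judged:
On the way, in this order (a step that is already met when the one before it is completed fails the run):
1. the bowl stands on the mat with the bin still shut (horizontal distance between bowl and mat below 0.058 m and angle between bowl's own z axis and vertical below 0.1 rad and value of joint bin_front below 0.02 rad), for 0.2 s.
2. the bin front is pressed inward (value of joint bin_front below -0.012 rad).
3. the catch has let go and the front is ajar (value of joint bin_front above 0.2 rad), for 0.2 s.
At the end, for the whole second after the job is handed in: The bowl stands upright and at rest with its centre within 58 mm of the mat's centre, the bin front is open by more than 0.3 rad, and the container, funnel and pestle are within 30 mm of where they were, the container upright (horizontal distance between bowl and mat below 0.058 m and angle between each of bowl, container's own z axis and vertical below 0.1 rad and linear speed of bowl below 0.02 m/s and height (world z) of bowl below 0.01 m and value of joint bin_front above 0.3 rad and distance of each of container, funnel, pestle from where it was at the start of the episode below 0.03 m); the robot touches nothing.
It fails at once if the bowl is lifted off the ledge (height (world z) of bowl above 0.02 m).
It fails at once if the bowl is tipped up (angle between bowl's own z axis and vertical above 0.4 rad).
It fails at once if the container is pushed away or tipped (distance of container from where it was at the start of the episode above 0.03 m or angle between container's own z axis and vertical above 0.25 rad).
It fails at once if the funnel is moved (distance of funnel from where it was at the start of the episode above 0.03 m).
It fails at once if the pestle is moved (distance of pestle from where it was at the start of the episode above 0.03 m).
It also fails if it takes over 51 s, if anything falls off the work surface, if the arm or the gripper's body presses on something with over 40 N, if the wrist force passes 120 N, or if a joint passes its speed limit or range.

ROBOT

A 7-joint arm with a two-finger parallel gripper is mounted at the origin on the work surface. World frame = base frame: x ahead of the robot, y to its left, z up, the work surface at z = 0. Lengths are in m, angles in rad, forces in N, time in s.
With the tool pointing down it reaches from about 0.4 to 0.925 m from the base axis. Payload 4.1 kg.
Tool frame: the origin (TCP) lies midway between the tips of the shut fingers; the grasp point (between the pads) lies 19 mm behind it; z points along the fingers, x is the direction in which the jaws open and shut, and the axes are right-handed (so a half turn about z gives the same grasp; the last joint's range is limited). The gripper opens to 85 mm and grips with 20 to 120 N. Pads are 22 mm wide; open, the fingers measure 114 mm over their backs; the gripper's body (76 mm by 85 mm) begins 54 mm behind the grasp point. The pads swing forward as they close: fully open they stand 13 mm farther back than shut.
Start: joints at [-1.368, 0.398, 0.045, 1.537, -0.019, 1.207, -0.051], TCP at [0.193, 0.621, 0.231] pointing down, gripper open.
Joint ranges: [-2.82, 2.82], [-0.49, 2.23], [-1.37, 1.46], [0, 2.46], [-1.36, 4.5], [0.23, 2], [-2.94, 2.94]. Speed limits (rad/s): [2.57, 2.57, 3.14, 3.14, 3.14, 3.14, 3.14].

INTERFACE

Orientations are given as a rotation vector (axis times angle).
In Python, from workcell import readout, imaging, close_job gives the robot as it stands.
- The arm moves only by the tool carry_out, never from a script. Its argument "steps" is a list of rows, each an object of numbers: "x", "y", "z": the shift along the world's x, y, z in m; "twist": the turn about the world's z in degrees. A call has 1 to 10 rows; each row is the pose to reach, as a shift and turn from the pose commanded when the call began; what a row does not reach only later rows make up. A row lasts 1/10 s, in which the tool goes at most 50 mm and 8.59 degrees, less where a joint would pass 70% of its speed; a pose out of reach is approached as far as the arm can. A call with a gripper value outside its range is refused whole. "jaw" is the closure, from 0 (fully open) to 1 (shut), set as the call begins (left out, the last holds). The fingers move at their own pace and stop on an object; "force" is the grip in N (left out, the last holds). Time passes only in rows, so rows that repeat a pose let the fingers close. It gives the time, the measured TCP pose, the force and the opening at its end, in the units of the state.
- readout.state(): the state, without advancing time (a new reading comes with each control period).
- imaging.get_image(name): name is "scene" or "side" or "wrist"; returns (picture, depth): 420x560x3 uint8, red, green, blue; 420x560 float32, m along the optical axis (not along the pixel's ray), 0 where there is no reading.
- imaging.camera_params(name): a dict with "fx", "fy", "cx", "cy" (pixels), "T" (4x4, takes a point from camera to world coordinates). Camera axes: x right, y up, looking along -z (the intrinsics and any distortion apply to the point x, -y, -z); pixel columns grow to the right and rows downward; lengths in m; the calibration is good to about 2 mm. The wrist camera is an equidistant fisheye: a pixel r from the principal point sees the ray r / f radians off the axis. A picture is of the moment at which its call begins: read the wrist's pose just before it. camera_params takes no time and is no camera call; for the wrist camera it gives the pose at the moment of the call.
- close_job(): hands the job in, once; it reports no verdict.
The state is a dict: "time_s": time; "qpos": joint angles; "dq": joint speeds; "tau": joint torques, N m; "tool_pos": TCP position; "tool_rot": TCP orientation; "force": force on the tool from outside, world axes, zero at the start; "torque": the same for the moment, N m; "opening": opening from 0.0 (shut) to 1.0 (fully open).
Only numpy, scipy, OpenCV 4.12 (cv2) and the standard library are available. Lean on these libraries where they do the work, as an engineer would, in place of code of your own. Each camera call takes 0.05 s, during which the arm holds its last target.

## Working session

There is one attempt and no reset: what is moved stays moved. The work goes in short steps, Python scripts to look and compute and a tool call to move; the robot and the scene stay as the last step left them, time stands still between calls to the robot, and variables do not carry over. Pictures are saved under pics/ and viewed, and the job is handed in when it is done.

Besides the shell and the picture viewer there is one more tool, called by a JSON object that holds its "method" and its "body". carry_out: Moves the arm, as the interface text tells. Its arguments: {"type":"object","properties":{"steps":{"type":"array","items":{"type":"object","properties":{"x":{"type":"number"},"y":{"type":"number"},"z":{"type":"number"},"twist":{"type":"number"}}}},"jaw":{"type":"number"},"force":{"type":"number"}},"required":["steps"]}

```bash
mkdir -p pics; python3 - <<'E'
from workcell import readout, imaging
import cv2,numpy as np
s=readout.state();print(s)
for n in("scene","side","wrist"):
    p=imaging.camera_params(n);im,d=imaging.get_image(n)
    np.savez(f"{n}0.npz",im=im,d=d,T=p["T"],k=[p[a] for a in("fx","fy","cx","cy")])
    print(n,{a:np.round(np.array(b),3).tolist() if not isinstance(b,str) else b for a,b in p.items()})
    cv2.imwrite(f"pics/{n}0.png",im[:,:,::-1])
E
```

```text
{'time_s': 0.0, 'qpos': array([-1.36798349,  0.39916465,  0.04501686,  1.53788711, -0.01870953,
        1.20690628, -0.05072378]), 'dq': array([-0.00044033, -0.00176722, -0.00010813, -0.00308623,  0.0002994 ,
        0.00059768,  0.00236546]), 'tau': array([ 8.22834477e-05, -4.75129509e+01,  1.36517733e+00, -2.54216301e+01,
        1.16490948e-02,  9.69536835e-03, -1.26798898e-05]), 'tool_pos': array([0.1929902 , 0.62001817, 0.23027763]), 'tool_rot': array([ 2.52905699e+00,  1.86162472e+00, -2.34396187e-03]), 'force': array([-0.05059146,  0.01404637, -0.19756808]), 'torque': array([-0.00696396, -0.04588614, -0.01382469]), 'opening': 1.000103170969572}
scene {'fx': 466.575, 'fy': 466.575, 'cx': 281.755, 'cy': 214.503, 'T': [[0.815, -0.405, 0.415, 1.138], [0.58, 0.565, -0.587, -0.962], [0.003, 0.719, 0.695, 1.164], [0.0, 0.0, 0.0, 1.0]]}
side {'fx': 436.002, 'fy': 436.002, 'cx': 275.956, 'cy': 213.201, 'T': [[0.837, 0.424, -0.345, 0.063], [-0.547, 0.652, -0.525, -0.77], [0.002, 0.628, 0.778, 1.17], [0.0, 0.0, 0.0, 1.0]]}
wrist {'fx': 325.192, 'fy': 325.192, 'cx': 271.978, 'cy': 205.286, 'T': [[0.297, -0.919, -0.259, 0.127], [0.955, 0.286, 0.083, 0.64], [-0.003, -0.272, 0.962, 0.374], [0.0, 0.0, 0.0, 1.0]]}
```

View pics/scene0.png

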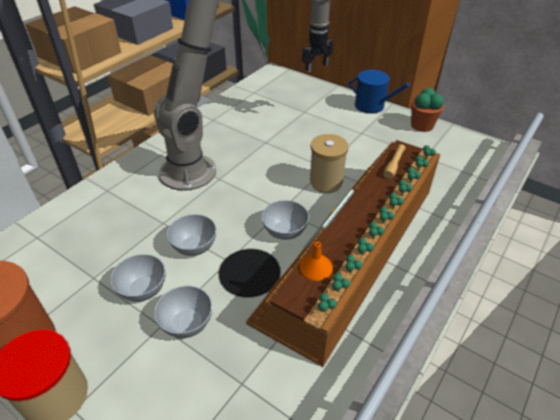

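View pics/side0.png

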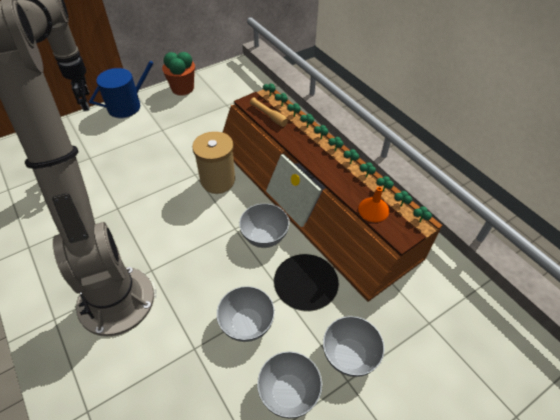

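View pics/wrist0.png

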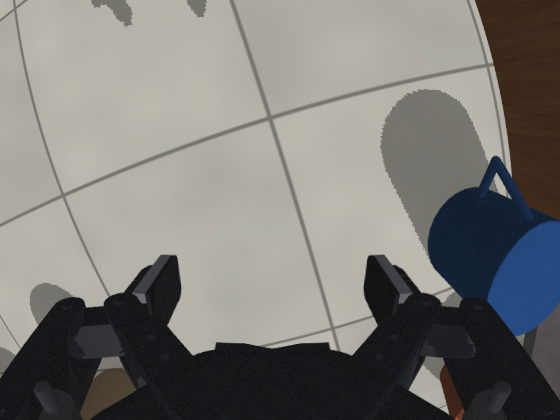

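The scene view shows four bowls, at about (285,219), (192,235), (138,277) and (183,311). In the side view they are at (264,226), (246,314), (290,384) and (353,346). The mat is at (250,272) in the scene view and (306,282) in the side view. The pad is at (295,181) in the side view and the container at (328,163) in the scene view. I'll measure all of them next.

```bash
cat > h.py <<'E'
import numpy as np,cv2
def load(n):
    z=np.load(n+".npz");return z["im"],z["d"],z["T"],z["k"]
def rays(k,T,u,v):
    c=np.stack([(u-k[2])/k[0],-(v-k[3])/k[1],-np.ones_like(u,float)],-1)
    return c@T[:3,:3].T
def cloud(n):
    im,d,T,k=load(n);v,u=np.mgrid[:420,:560]
    return im,d,rays(k,T,u.astype(float),v)*d[...,None]+T[:3,3]
def plane(n,u,v,z):
    im,d,T,k=load(n);r=rays(k,T,np.array(u,float),np.array(v,float));o=T[:3,3]
    return o+r*((z-o[2])/r[...,2])[...,None]
E
python3 - <<'E'
from h import *
def circ(p):
    A=np.c_[2*p,np.ones(len(p))];s=np.linalg.lstsq(A,(p**2).sum(1),rcond=None)[0]
    return s[:2],np.sqrt(s[2]+s[0]**2+s[1]**2)
for n,seeds in(("scene0",dict(b1=(285,219),b2=(192,235),b3=(138,277),b4=(183,311))),("side0",dict(b1=(264,226),b2=(246,314),b3=(290,384),b4=(353,346)))):
    im,d,P=cloud(n);hsv=cv2.cvtColor(im,cv2.COLOR_RGB2HSV).astype(int)
    print(n,'table z',np.median(P[...,2][(abs(P[...,2])<.02)]))
    for b,(u,v) in seeds.items():
        w=np.zeros(d.shape,bool);w[max(v-45,0):v+45,u-45:u+45]=1
        q=P[v,u]
        m=w&(P[...,2]>.064)&(P[...,2]<.075)&(np.hypot(P[...,0]-q[0],P[...,1]-q[1])<.13)
        p=P[m][:,:2];c,r=circ(p)
        print(b,m.sum(),c.round(4),r.round(4),'zmax',P[w][:,2].max().round(3))
    m=(im.max(2)<25)&(abs(P[...,2])<.01)&(P[...,0]>.4)
    nn,l,st,ce=cv2.connectedComponentsWithStats(m.astype(np.uint8));i=1+st[1:,4].argmax()
    cnt=cv2.findContours((l==i).astype(np.uint8),0,1)[0][0][:,0]
    pp=plane(n,cnt[:,0],cnt[:,1],0.)[:,:2];(a,b_),R=cv2.minEnclosingCircle(pp.astype(np.float32));print('mat',circ(pp),(a,b_),R)
    H=hsv[...,0];
    for nm,m in(('yellow',(H>22)&(H<35)&(hsv[...,1]>180)&(hsv[...,2]>120)),('orange',(H>4)&(H<14)&(hsv[...,1]>220)&(hsv[...,2]>150)),):
        nn,l,st,ce=cv2.connectedComponentsWithStats(m.astype(np.uint8))
        for i in range(1,nn):
            if st[i,4]>12:
                q=P[l==i];print(nm,st[i],ce[i].round(1),np.median(q,0).round(4),q.min(0).round(3),q.max(0).round(3))
    # container: top
    u,v=(328,145) if n=='scene0' else (213,147)
    q=P[v-15:v+15,u-20:u+20].reshape(-1,3);q=q[(q[:,2]>.18)&(q[:,2]<.2)];print('cont',np.median(q,0).round(4),(q.min(0)+q.max(0))/2)
    # white front pts
    if n=='side0':
        m=(hsv[...,1]<40)&(hsv[...,2]>120)&(P[...,2]>.03)&(P[...,2]<.17);m[:150]=0;m[225:]=0;m[:,:260]=0;m[:,330:]=0
        q=P[m];c=q.mean(0);U,S,V=np.linalg.svd(q-c,full_matrices=0);print('front',len(q),c.round(4),V.round(4),S,q.min(0),q.max(0))
im,d,T,k=load("side0");cv2.imwrite("pics/c1.png",cv2.resize(im[130:330,180:380,::-1],(600,600)))
E
```

```text
scene0 table z 0.0005699691282605723
b1 209 [ 0.497  -0.0385] 0.0776 zmax 1.164
b2 209 [ 0.2902 -0.2731] 0.0776 zmax 1.164
b3 267 [ 0.2848 -0.4934] 0.0784 zmax 1.164
b4 348 [ 0.4574 -0.5061] 0.0861 zmax 1.164
mat (array([ 0.54034882, -0.25567046]), np.float64(0.06425327462723024)) (0.5314215421676636, -0.2521929442882538) 0.09000814706087112
orange [317 248   5  12  23] [318.5 254.5] [ 0.7541 -0.2541  0.2413] [ 0.751 -0.258  0.225] [ 0.758 -0.239  0.266]
orange [308 261  11  17  41] [311.4 269.4] [ 0.7485 -0.2781  0.2047] [ 0.74  -0.293  0.189] [ 0.768 -0.265  0.222]
cont [0.4857 0.2489 0.1855] [0.48253936 0.25580898 0.18988361]
side0 table z 0.0007849385117035812
b1 355 [ 0.5257 -0.0278] 0.0908 zmax 1.17
b2 281 [ 0.2888 -0.2722] 0.0776 zmax 1.17
b3 386 [ 0.2965 -0.4952] 0.0824 zmax 1.17
b4 327 [ 0.4777 -0.5054] 0.0776 zmax 1.17
mat (array([ 0.54262271, -0.25378051]), np.float64(0.06961461119781849)) (0.5345006585121155, -0.25234255194664) 0.09237396717071533
yellow [292 174   7   9  37] [295.4 177.8] [0.6495 0.0081 0.1482] [ 0.063 -0.77   0.132] [0.656 0.023 1.17 ]
orange [361 197  11   8  41] [365.9 200.3] [ 0.7334 -0.2228  0.2064] [ 0.719 -0.238  0.18 ] [ 0.776 -0.201  0.229]
orange [378 200  11  20 168] [382.6 209.6] [ 0.7523 -0.2739  0.2039] [ 0.063 -0.77   0.178] [ 0.797 -0.233  1.17 ]
cont [0.4794 0.2512 0.1856] [0.48078691 0.25663464 0.18881815]
front 170 [0.6713 0.0145 0.1483] [[-0.1548 -0.9811  0.1164]
 [-0.4869  0.1783  0.8551]
 [ 0.8596 -0.0757  0.5052]] [0.77785957 0.43131988 0.36911475] [ 0.55392542 -0.08835454  0.06699326] [0.73194793 0.12218354 0.16953068]
```

View pics/c1.png

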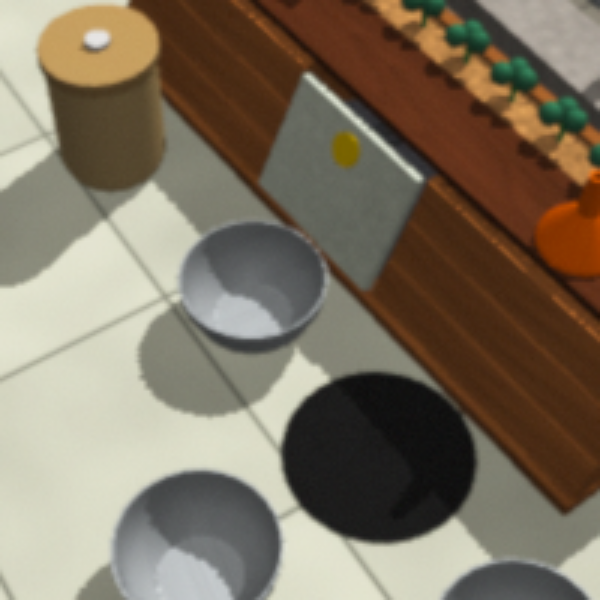

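The crop confirms the choice: the bowl at side (264,226) stands in front of the white front and has the largest y of the four. The two views disagree on it by up to 3 cm, so I'll fit with known radii and get the planter's yaw from its edges.

```bash
cat > fit.py <<'E'
from h import *
from scipy.optimize import least_squares
def cfix(p,R,c0):
    s=least_squares(lambda c:np.hypot(p[:,0]-c[0],p[:,1]-c[1])-R,c0,loss='soft_l1',f_scale=.002)
    return s.x.round(4),np.median(abs(s.fun)).round(4)
def bowl(n,c0):
    im,d,P=cloud(n)
    near=np.hypot(P[...,0]-c0[0],P[...,1]-c0[1])<.14
    hsv=cv2.cvtColor(im,cv2.COLOR_RGB2HSV)
    m=near&(P[...,2]>.066)&(P[...,2]<.074)
    rr=np.hypot(P[...,0]-c0[0],P[...,1]-c0[1])
    m&=(hsv[...,1]<60)
    p=P[m][:,:2];a=cfix(p,.0785,c0)
    r=np.hypot(*(p-a[0]).T);p2=p[abs(r-.0785)<.008];a2=cfix(p2,.0785,a[0])
    return len(p),len(p2),a,a2,np.degrees(np.arctan2(*(p2-a2[0]).T[::-1])).round(-1)
E
python3 - <<'E'
from fit import *
for n in("scene0","side0"):
    r=bowl(n,[.505,-.035]);print(n,r[:4],np.unique(r[4],return_counts=1))
    im,d,P=cloud(n)
    m=(im.max(2)<50)&(abs(P[...,2])<.01)&(np.hypot(P[...,0]-.535,P[...,1]+.253)<.14)
    cnt=max(cv2.findContours(m.astype(np.uint8),0,1)[0],key=len);hull=cv2.convexHull(cnt)[:,0]
    pp=plane(n,hull[:,0],hull[:,1],0.)[:,:2];print('mat',cfix(pp,.1,[.535,-.253]))
    # ledge top: z~.18
    m=(abs(P[...,2]-.18)<.005)&(P[...,0]>.5)&(P[...,0]<1.1)&(abs(P[...,1])<.6)
    q=P[m][:,:2].astype(np.float32);print('top',len(q),cv2.minAreaRect(q),q.min(0),q.max(0))
    F=(P[...,2]>.04)&(P[...,2]<.16)&(P[...,0]>.55)&(P[...,0]<.9)&(abs(P[...,1])<.5)&(im[...,0]>im[...,2]*1.5)
    q=P[F]; best=None;rng=np.random.default_rng(0)
    for _ in range(800):
        a=q[rng.choice(len(q),3)];nn=np.cross(a[1]-a[0],a[2]-a[0]);L=np.linalg.norm(nn)
        if L<1e-6: continue
        nn/=L
        if abs(nn[2])>.6 or abs(nn[0])<.5: continue
        k=abs((q-a[0])@nn)<.004
        if best is None or k.sum()>best.sum():best=k
    q=q[best];c=q.mean(0);V=np.linalg.svd(q-c,full_matrices=0)[2];print('frontplane',len(q),c,V[2],'lean',np.degrees(np.arcsin(V[2][2])),'yaw',np.degrees(np.arctan2(V[2][1],V[2][0])))
E
```

```text
scene0 (162, 157, (array([ 0.4974, -0.0384]), np.float64(0.0016)), (array([ 0.4972, -0.0383]), np.float64(0.0016))) (array([-180., -170., -160., -150., -140., -130., -120., -110., -100.,
        -90.,  -80.,  -70.,  -60.,  -50.,  -40.,  -30.,  -20.,  -10.,
          0.,   10.,   20.,   30.,   40.,   50.,   60.,   70.,   80.,
         90.,  100.,  110.,  120.,  130.,  140.,  150.,  160.,  170.,
        180.]), array([1, 4, 3, 4, 2, 4, 2, 7, 5, 5, 4, 5, 5, 6, 5, 7, 6, 3, 4, 4, 1, 4,
       2, 3, 5, 3, 4, 8, 2, 5, 5, 7, 6, 6, 3, 4, 3]))
mat (array([ 0.5137, -0.2512]), np.float64(0.0046))
top 7306 ((0.6825976371765137, 0.011157304048538208), (0.33716723322868347, 0.8451316356658936), 3.444913148880005) [ 0.50057524 -0.4081945 ] [0.87360114 0.43822718]
frontplane 1852 [ 0.85417942 -0.0663159   0.10184334] [ 0.99834278  0.05753737 -0.00107411] lean -0.06154207199396704 yaw 3.298471952453915
side0 (262, 183, (array([ 0.4993, -0.0375]), np.float64(0.0035)), (array([ 0.4957, -0.0375]), np.float64(0.0014))) (array([-180., -170., -160., -150., -140., -130., -120., -110., -100.,
        -90.,  -80.,  -70.,  -60.,  -50.,  -40.,  -30.,  -20.,  -10.,
         -0.,   10.,   20.,   30.,   40.,   50.,   60.,   70.,   80.,
         90.,  100.,  110.,  120.,  130.,  140.,  150.,  160.,  170.,
        180.]), array([4, 6, 5, 5, 5, 7, 9, 5, 6, 4, 5, 3, 4, 4, 4, 4, 2, 5, 6, 6, 5, 8,
       8, 5, 6, 7, 5, 7, 7, 4, 6, 3, 4, 2, 3, 3, 1]))
mat (array([ 0.5137, -0.2538]), np.float64(0.0028))
top 6131 ((0.6824519038200378, 0.012262821197509766), (0.3391725718975067, 0.8415375351905823), 3.5218400955200195) [ 0.5001119  -0.40610212] [0.8742433  0.43691877]
frontplane 5107 [ 0.64488767 -0.08948608  0.10211369] [-0.90521185 -0.05270671  0.42167939] lean 24.94065960628399 yaw -176.66766816518884
```

```bash
python3 - <<'E'
from fit import *
n_=np.array([.90521,.0527,-.42168]);c_=np.array([.64489,-.08949,.10211])
for n,u0 in(("scene0",(250,272)),("side0",(306,282))):
    im,d,P=cloud(n);u,v=u0
    print(n,'mat ctr px ->',plane(n,[u],[v],0.)[0].round(4), im[v,u-50:u+50:5].max(-1))
    for t in(60,80,100):
        m=(im.max(2)<t)&(abs(P[...,2])<.01);l=cv2.connectedComponents(m.astype(np.uint8))[1];m=l==l[v,u]
        hull=cv2.convexHull(max(cv2.findContours(m.astype(np.uint8),0,1)[0],key=len))[:,0]
        pp=plane(n,hull[:,0],hull[:,1],0.)[:,:2];e=cv2.minEnclosingCircle(pp.astype(np.float32));print(t,m.sum(),cfix(pp,.1,[.53,-.25]),e)
    hsv=cv2.cvtColor(im,cv2.COLOR_RGB2HSV).astype(int)
    T=load(n)[2];k=load(n)[3]
    if n=='side0':
        m=(abs(hsv[...,0]-27)<8)&(hsv[...,1]>110);m[:165]=0;m[190:]=0;m[:,:285]=0;m[:,308:]=0
        vv,uu=np.nonzero(m);print('yel',len(vv),uu.mean(),vv.mean(),uu.min(),uu.max(),vv.min(),vv.max())
        o=T[:3,3];r=rays(k,T,np.array([uu.mean()]),np.array([vv.mean()]))[0]
        for off in(0,-.004,-.01):
            t=((c_+n_*off-o)@n_)/(r@n_);print(off,(o+r*t).round(4))
        m=(hsv[...,1]<45)&(hsv[...,2]>90)&(d>0)&(abs((P-c_)@n_)<.03);m[:150]=0;m[235:]=0;m[:,:260]=0;m[:,330:]=0
        q=P[m];q=q[q[:,2]>.03];dist=(q-c_)@n_;print('white offset',np.percentile(dist,[5,25,50,75,95]).round(4),q.min(0),q.max(0))
        q=P[165:190,288:304];mm=(abs(hsv[165:190,288:304,0]-27)<8)&(hsv[165:190,288:304,1]>110);print('pad offset',np.percentile(((q-c_)@n_)[mm],[10,50,90]))
E
```

```text
scene0 mat ctr px -> [ 0.5138 -0.2534  0.    ] [209 209 210 190  33  36  33  36  38  31  32  29  22  19  22  21  74  92
 111  93]
60 2243 (array([ 0.5096, -0.2514]), np.float64(0.0036)) ((0.5113874673843384, -0.25310954451560974), 0.09722647815942764)
80 2308 (array([ 0.5119, -0.2536]), np.float64(0.0027)) ((0.5117738842964172, -0.25422197580337524), 0.09827060252428055)
100 2366 (array([ 0.5127, -0.2538]), np.float64(0.0011)) ((0.5123902559280396, -0.25402069091796875), 0.10027739405632019)
side0 mat ctr px -> [ 0.511  -0.2569  0.    ] [221 219 220 219  29  29  29  29  31  30  27  30  16  17  17  18  16 126
 128  53]
60 2796 (array([ 0.5155, -0.2531]), np.float64(0.0027)) ((0.5183026194572449, -0.2533610463142395), 0.10230585187673569)
80 2873 (array([ 0.5153, -0.2531]), np.float64(0.0013)) ((0.5173731446266174, -0.25571775436401367), 0.10321734845638275)
100 2962 (array([ 0.5162, -0.2533]), np.float64(0.0015)) ((0.5295138955116272, -0.26876625418663025), 0.12133073061704636)
yel 95 294.88421052631577 179.44210526315788 291 299 174 185
0 [0.6526 0.0158 0.1319]
-0.004 [0.6503 0.0127 0.136 ]
-0.01 [0.6468 0.0081 0.1422]
white offset [-0.0096 -0.0075 -0.006  -0.0044 -0.0015] [ 0.59532917 -0.09363489  0.03029842] [0.67934004 0.12064022 0.17166322]
pad offset [-0.01243541 -0.00932598 -0.00612289]
```

Measured positions:

| Item | Position (m) | Check |
|---|---|---|
| Bowl | (0.4965, -0.038) | the two views agree within 2 mm |
| Mat | (0.514, -0.2535) | |
| Pad | (0.647, 0.009, 0.142) | implied top edge 0.172 matches the 0.172 measured |
| Planter | yaw +3.4° | lean 24.9°, as specified |

Plan:
1. Shut the fingers, lower them into the bowl and push its inner -y wall toward the mat. The outward-sloping wall then presses the bowl down, not up.
2. Press the pad with the fingertip.

First I'll travel high and turn so the jaws line up with the planter's x axis.

{"method": "carry_out", "body": {"steps": [{"z": 0.04, "twist": -7}, {"y": -0.02, "z": 0.08, "twist": -14}, {"x": 0.02, "y": -0.058, "z": 0.08, "twist": -21}, {"x": 0.04, "y": -0.096, "z": 0.08, "twist": -28}, {"x": 0.06, "y": -0.134, "z": 0.08, "twist": -35}, {"x": 0.08, "y": -0.172, "z": 0.08, "twist": -42}, {"x": 0.1, "y": -0.21, "z": 0.08, "twist": -49}, {"x": 0.12, "y": -0.248, "z": 0.08, "twist": -56}, {"x": 0.14, "y": -0.286, "z": 0.08, "twist": -63}, {"x": 0.16, "y": -0.324, "z": 0.08, "twist": -69}], "jaw": 1, "force": 40}}

```text
validation failed for argument at $.st...
```

{"method": "carry_out", "body": {"steps": [{"x": 0.0, "y": 0.0, "z": 0.04, "twist": -7}, {"x": 0.0, "y": -0.02, "z": 0.08, "twist": -14}, {"x": 0.02, "y": -0.058, "z": 0.08, "twist": -21}, {"x": 0.04, "y": -0.096, "z": 0.08, "twist": -28}, {"x": 0.06, "y": -0.134, "z": 0.08, "twist": -35}, {"x": 0.08, "y": -0.172, "z": 0.08, "twist": -42}, {"x": 0.1, "y": -0.21, "z": 0.08, "twist": -49}, {"x": 0.12, "y": -0.248, "z": 0.08, "twist": -56}, {"x": 0.14, "y": -0.286, "z": 0.08, "twist": -63}, {"x": 0.16, "y": -0.324, "z": 0.08, "twist": -69}], "jaw": 1, "force": 40}}

```text
time_s: 1.15
tool_pos: [0.3536, 0.2948, 0.3112]
tool_rot: [-3.14, -0.095, 0.0]
force: [-0.7, -0.4, 0.4]
opening: -0.003
```

{"method": "carry_out", "body": {"steps": [{"x": 0.018, "y": -0.042, "z": 0.0, "twist": 0}, {"x": 0.036, "y": -0.084, "z": 0.0, "twist": 0}, {"x": 0.054, "y": -0.126, "z": 0.0, "twist": 0}, {"x": 0.072, "y": -0.168, "z": 0.0, "twist": 0}, {"x": 0.09, "y": -0.21, "z": 0.0, "twist": 0}, {"x": 0.108, "y": -0.252, "z": 0.0, "twist": 0}, {"x": 0.126, "y": -0.294, "z": 0.0, "twist": 0}, {"x": 0.143, "y": -0.333, "z": 0.0, "twist": 0}, {"x": 0.143, "y": -0.333, "z": -0.045, "twist": 0}, {"x": 0.143, "y": -0.333, "z": -0.09, "twist": 0}]}}

```text
time_s: 2.15
tool_pos: [0.4975, -0.038, 0.2213]
tool_rot: [-3.14, -0.096, -0.007]
force: [0.1, 1.8, -1.7]
opening: -0.002
```

```bash
cat > snap.py <<'E'
import sys
from workcell import readout, imaging
import cv2,numpy as np
tag=sys.argv[1]
s=readout.state();print(s["time_s"],s["tool_pos"].round(4),s["force"].round(2))
for n in sys.argv[2:]:
    p=imaging.camera_params(n);im,d=imaging.get_image(n)
    np.savez(f"{n}{tag}.npz",im=im,d=d,T=p["T"],k=[p[a] for a in("fx","fy","cx","cy")])
    cv2.imwrite(f"pics/{n}{tag}.png",im[:,:,::-1])
E
python3 snap.py 1 wrist side
```

```text
2.15 [ 0.4975 -0.038   0.2213] [ 0.14  1.81 -1.72]
```

View pics/wrist1.png

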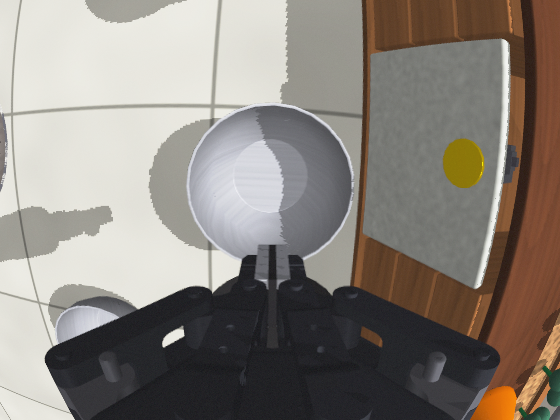

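View pics/side1.png

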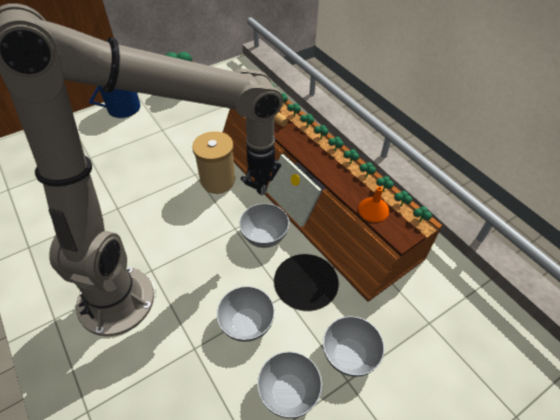

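The wrist view shows the bowl centred at about (271,182) under the shut fingers and the pad at (463,163). I'll re-measure both from this closer view.

```bash
cat > wr.py <<'E'
from fit import *
def wcloud(n):
    im,d,T,k=load(n);v,u=np.mgrid[:420,:560].astype(float)
    a=(u-k[2])/k[0];b=(v-k[3])/k[1];r=np.hypot(a,b)+1e-9;f=np.tan(r)/r
    c=np.stack([a*f,-b*f,-np.ones_like(a)],-1)
    return im,d,(c@T[:3,:3].T)*d[...,None]+T[:3,3]
E
python3 - <<'E'
from wr import *
im,d,P=wcloud("wrist1");hsv=cv2.cvtColor(im,cv2.COLOR_RGB2HSV).astype(int)
m=(abs(hsv[...,0]-27)<8)&(hsv[...,1]>150);m[:120]=0;m[200:]=0;m[:,:430]=0;m[:,490:]=0
q=P[m];print(m.sum(),'pad',np.median(q,0),((q.min(0)+q.max(0))/2).round(4),np.ptp(q,axis=0))
w=(hsv[...,1]<25)&(hsv[...,2]>80);w[:,:375]=0;w[:,500:]=0;w[:50]=0;w[260:]=0
q=P[w];c=np.median(q,0);V=np.linalg.svd(q-q.mean(0),full_matrices=0)[2];print('front',V[2],q.min(0),q.max(0))
m=(abs(P[...,2]-.069)<.004)&(np.hypot(P[...,0]-.497,P[...,1]+.038)<.12);m[245:]=0
p=P[m][:,:2];print('bowl',len(p),cfix(p,.0785,[.497,-.038]))
print(P[180,270],'floor')
E
```

```text
1602 pad [0.64521968 0.01055485 0.14106079] [0.5742 0.0103 0.2429] [0.16356029 0.0395953  0.24418899]
front [ 0.94382673  0.06645647 -0.32368912] [ 0.49244174 -0.09074708  0.03391386] [0.67589182 0.10719356 0.36497478]
bowl 1902 (array([ 0.4959, -0.0378]), np.float64(0.0013))
[ 0.49618384 -0.04210677  0.00465798] floor
```

The two views agree on both objects. I'll descend into the bowl and ease toward its -y wall.

{"method": "carry_out", "body": {"steps": [{"x": 0.0, "y": 0.0, "z": -0.045, "twist": 0}, {"x": 0.0, "y": 0.0, "z": -0.09, "twist": 0}, {"x": 0.0, "y": 0.0, "z": -0.13, "twist": 0}, {"x": 0.0, "y": 0.0, "z": -0.165, "twist": 0}, {"x": 0.0, "y": 0.0, "z": -0.19, "twist": 0}, {"x": 0.0, "y": 0.0, "z": -0.19, "twist": 0}, {"x": 0.001, "y": -0.02, "z": -0.19, "twist": 0}, {"x": 0.002, "y": -0.035, "z": -0.19, "twist": 0}, {"x": 0.003, "y": -0.045, "z": -0.19, "twist": 0}, {"x": 0.004, "y": -0.05, "z": -0.19, "twist": 0}]}}

```text
time_s: 3.25
tool_pos: [0.502, -0.0871, 0.0333]
tool_rot: [-3.14, -0.101, -0.006]
force: [-0.5, 0.4, -0.7]
opening: 0.005
```

{"method": "carry_out", "body": {"steps": [{"x": 0.0, "y": -0.006, "z": 0.0, "twist": 0}, {"x": 0.001, "y": -0.014, "z": 0.0, "twist": 0}, {"x": 0.002, "y": -0.024, "z": 0.0, "twist": 0}, {"x": 0.003, "y": -0.034, "z": 0.0, "twist": 0}, {"x": 0.004, "y": -0.044, "z": 0.0, "twist": 0}, {"x": 0.005, "y": -0.054, "z": 0.0, "twist": 0}, {"x": 0.006, "y": -0.064, "z": 0.0, "twist": 0}, {"x": 0.006, "y": -0.074, "z": 0.0, "twist": 0}, {"x": 0.007, "y": -0.08, "z": 0.0, "twist": 0}, {"x": 0.007, "y": -0.08, "z": 0.0, "twist": 0}]}}

```text
time_s: 4.25
tool_pos: [0.5072, -0.168, 0.0315]
tool_rot: [3.139, 0.099, 0.001]
force: [0.1, 0.3, 0.6]
opening: 0.003
```

```bash
python3 snap.py 2 side; python3 -c "
from fit import *
im,d,P=cloud('side2')
cv2.imwrite('pics/c2.png',cv2.resize(im[130:330,180:380,::-1],(600,600)))
print(bowl('side2',[.503,-.11])[:4])"
```

```text
4.25 [ 0.5072 -0.168   0.0315] [0.14 0.28 0.57]
(149, 135, (array([ 0.501 , -0.1129]), np.float64(0.0013)), (array([ 0.5007, -0.1132]), np.float64(0.0011)))
```

View pics/c2.png

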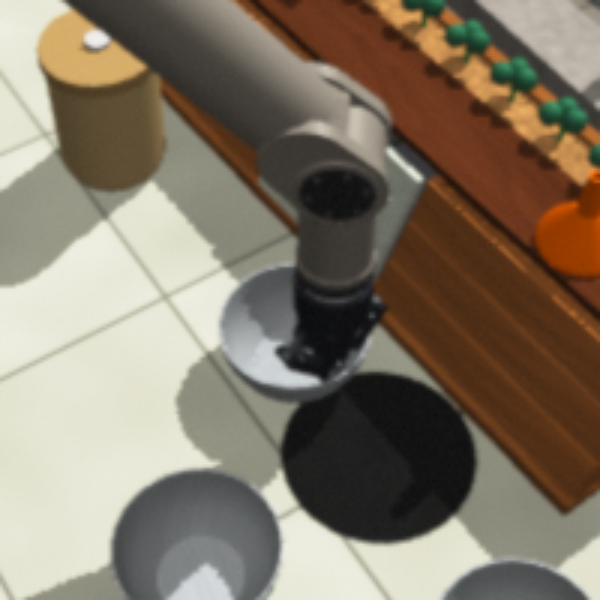

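The bowl slides upright ahead of the finger and is now at (0.501, -0.113), with the tool 55 mm beyond its centre. There are 140 mm left to go.

{"method": "carry_out", "body": {"steps": [{"x": 0.001, "y": -0.008, "z": 0.0, "twist": 0}, {"x": 0.002, "y": -0.018, "z": 0.0, "twist": 0}, {"x": 0.003, "y": -0.028, "z": 0.0, "twist": 0}, {"x": 0.004, "y": -0.038, "z": 0.0, "twist": 0}, {"x": 0.005, "y": -0.048, "z": 0.0, "twist": 0}, {"x": 0.006, "y": -0.058, "z": 0.0, "twist": 0}, {"x": 0.007, "y": -0.068, "z": 0.0, "twist": 0}, {"x": 0.008, "y": -0.078, "z": 0.0, "twist": 0}, {"x": 0.009, "y": -0.088, "z": 0.0, "twist": 0}, {"x": 0.01, "y": -0.098, "z": 0.0, "twist": 0}]}}

```text
time_s: 5.3
tool_pos: [0.5173, -0.2652, 0.0313]
tool_rot: [-3.14, -0.102, -0.0]
force: [-0.7, 1.7, -0.1]
opening: -0.002
```

{"method": "carry_out", "body": {"steps": [{"x": 0.001, "y": -0.01, "z": 0.0, "twist": 0}, {"x": 0.002, "y": -0.02, "z": 0.0, "twist": 0}, {"x": 0.003, "y": -0.03, "z": 0.0, "twist": 0}, {"x": 0.003, "y": -0.036, "z": 0.0, "twist": 0}, {"x": 0.003, "y": -0.04, "z": 0.0, "twist": 0}, {"x": 0.003, "y": -0.04, "z": 0.0, "twist": 0}, {"x": 0.0, "y": -0.02, "z": 0.0, "twist": 0}, {"x": 0.0, "y": -0.01, "z": 0.0, "twist": 0}]}}

```text
time_s: 6.1
tool_pos: [0.5169, -0.2731, 0.0312]
tool_rot: [-3.139, -0.103, 0.0]
force: [0.2, 0.5, -0.1]
opening: -0.004
```

```bash
python3 snap.py 3 side; python3 -c "
from fit import *
im,d,P=cloud('side3')
cv2.imwrite('pics/c3.png',cv2.resize(im[150:350,200:400,::-1],(600,600)))
print(bowl('side3',[.513,-.25])[:4])"
```

```text
6.1 [ 0.5169 -0.2731  0.0312] [ 0.16  0.5  -0.13]
(164, 156, (array([ 0.5127, -0.2503]), np.float64(0.0011)), (array([ 0.5127, -0.2506]), np.float64(0.0011)))
```

View pics/c3.png

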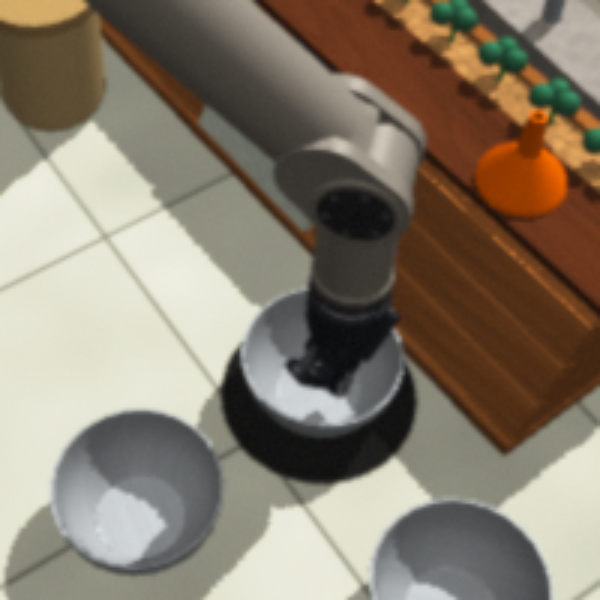

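The bowl is at (0.513, -0.2505), about 3 mm from the mat's centre. Next I'll lift straight out and go to a point in front of the pad.

{"method": "carry_out", "body": {"steps": [{"x": 0.0, "y": 0.008, "z": 0.03, "twist": 0}, {"x": 0.0, "y": 0.012, "z": 0.07, "twist": 0}, {"x": 0.0, "y": 0.012, "z": 0.115, "twist": 0}, {"x": 0.0, "y": 0.05, "z": 0.14, "twist": 0}, {"x": 0.0, "y": 0.095, "z": 0.14, "twist": 0}, {"x": 0.0, "y": 0.14, "z": 0.14, "twist": 0}, {"x": 0.01, "y": 0.185, "z": 0.14, "twist": 0}, {"x": 0.02, "y": 0.23, "z": 0.13, "twist": 0}, {"x": 0.035, "y": 0.265, "z": 0.12, "twist": 0}, {"x": 0.05, "y": 0.281, "z": 0.11, "twist": 0}]}}

```text
time_s: 7.15
tool_pos: [0.568, 0.0119, 0.1411]
tool_rot: [-3.137, -0.112, -0.001]
force: [0.0, -0.4, 0.6]
opening: 0.002
```

```bash
python3 snap.py 4 wrist side; python3 -c "
from wr import *
print(bowl('side4',[.513,-.25])[:4])
im,d,P=wcloud('wrist4');hsv=cv2.cvtColor(im,cv2.COLOR_RGB2HSV).astype(int)
m=(abs(hsv[...,0]-27)<8)&(hsv[...,1]>150)&(abs(P[...,1]-.01)<.05)&(P[...,2]<.2)&(P[...,2]>.1)
print(m.sum(),np.median(P[m],0))"
```

```text
7.15 [0.568  0.0119 0.1411] [ 0.01 -0.44  0.59]
(203, 203, (array([ 0.5123, -0.2507]), np.float64(0.001)), (array([ 0.5123, -0.2507]), np.float64(0.001)))
3160 [0.64556545 0.01214434 0.14171673]
```

View pics/wrist4.png

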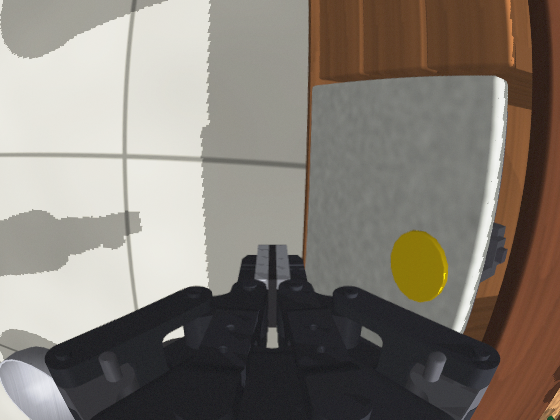

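View pics/side4.png

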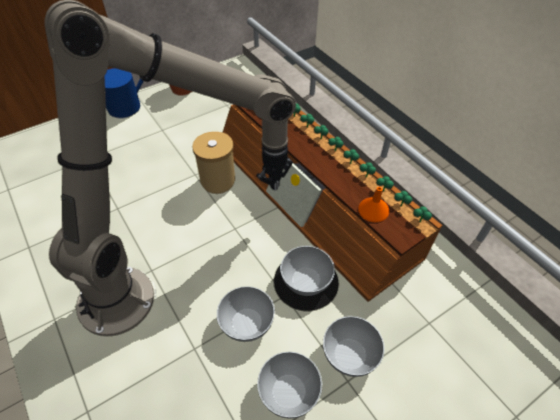

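```bash
python3 -c "
from wr import *
im,d,P=wcloud('wrist4')
m=(im.max(2)<70)&(np.hypot(P[...,0]-.568,P[...,1]-.012)<.12)&(P[...,2]>.1)
m[:230]=0
q=P[m]-[.568,.0119,.1411]
for a in np.arange(-.1,.1,.01):
    k=(q[:,0]>=a)&(q[:,0]<a+.01)
    if k.sum()>5: print(round(a,2),k.sum(),'zmin rel TCP',np.percentile(q[k,2],2).round(3),q[k,1].min().round(3),q[k,1].max().round(3))
"
```

```text
-0.07 107 zmin rel TCP 0.085 0.006 0.008
-0.06 2092 zmin rel TCP 0.076 -0.016 0.01
-0.05 3681 zmin rel TCP 0.065 -0.01 0.01
-0.04 4425 zmin rel TCP 0.053 -0.012 0.01
-0.03 3428 zmin rel TCP 0.049 -0.011 0.018
-0.02 5052 zmin rel TCP 0.02 0.004 0.02
-0.01 6859 zmin rel TCP 0.02 -0.011 0.068
-0.0 6416 zmin rel TCP 0.022 -0.011 0.021
0.01 3603 zmin rel TCP 0.022 0.006 0.022
0.02 3743 zmin rel TCP 0.05 -0.007 0.015
0.03 4610 zmin rel TCP 0.055 -0.007 0.015
0.04 3435 zmin rel TCP 0.068 -0.005 0.016
0.05 1411 zmin rel TCP 0.077 -0.006 0.018
0.06 7 zmin rel TCP -0.021 -0.075 0.015
```

The knuckles clear the ledge by about 16 mm at pad height. I'll creep in.

{"method": "carry_out", "body": {"steps": [{"x": 0.015, "y": 0.0, "z": 0.0, "twist": 0}, {"x": 0.03, "y": 0.0, "z": 0.0, "twist": 0}, {"x": 0.042, "y": 0.0, "z": 0.0, "twist": 0}, {"x": 0.05, "y": 0.0, "z": 0.0, "twist": 0}, {"x": 0.055, "y": 0.0, "z": 0.0, "twist": 0}, {"x": 0.058, "y": 0.0, "z": 0.0, "twist": 0}, {"x": 0.058, "y": 0.0, "z": 0.0, "twist": 0}]}}

```text
time_s: 7.95
tool_pos: [0.6252, 0.0065, 0.1413]
tool_rot: [3.14, 0.102, -0.0]
force: [-0.5, -0.3, 0.4]
opening: 0.003
```

{"method": "carry_out", "body": {"steps": [{"x": 0.002, "y": 0.0, "z": 0.0, "twist": 0}, {"x": 0.004, "y": 0.0, "z": 0.0, "twist": 0}, {"x": 0.006, "y": 0.0, "z": 0.0, "twist": 0}, {"x": 0.006, "y": 0.0, "z": 0.0, "twist": 0}]}}

```text
time_s: 8.35
tool_pos: [0.6314, 0.0068, 0.1414]
tool_rot: [3.14, 0.102, 0.0]
force: [-0.4, -0.9, -0.8]
opening: 0.001
```

{"method": "carry_out", "body": {"steps": [{"x": 0.002, "y": 0.0, "z": 0.0, "twist": 0}, {"x": 0.004, "y": 0.0, "z": 0.0, "twist": 0}, {"x": 0.004, "y": 0.0, "z": 0.0, "twist": 0}]}}

```text
time_s: 8.65
tool_pos: [0.6355, 0.0067, 0.1413]
tool_rot: [3.14, 0.102, 0.001]
force: [-0.4, -0.4, 0.4]
opening: -0.0
```

{"method": "carry_out", "body": {"steps": [{"x": 0.001, "y": 0.0, "z": 0.0, "twist": 0}, {"x": 0.002, "y": 0.0, "z": 0.0, "twist": 0}, {"x": 0.002, "y": 0.0, "z": 0.0, "twist": 0}]}}

```text
time_s: 8.95
tool_pos: [0.6373, 0.0067, 0.1414]
tool_rot: [3.14, 0.102, 0.0]
force: [0.1, -0.8, 0.6]
opening: 0.004
```

{"method": "carry_out", "body": {"steps": [{"x": 0.001, "y": 0.0, "z": 0.0, "twist": 0}, {"x": 0.002, "y": 0.0, "z": 0.0, "twist": 0}, {"x": 0.002, "y": 0.0, "z": 0.0, "twist": 0}]}}

```text
time_s: 9.25
tool_pos: [0.6382, 0.0066, 0.1412]
tool_rot: [-3.14, -0.102, 0.004]
force: [-4.7, -0.3, 2.0]
opening: 0.0
```

{"method": "carry_out", "body": {"steps": [{"x": 0.001, "y": 0.0, "z": 0.0, "twist": 0}, {"x": 0.002, "y": 0.0, "z": 0.0, "twist": 0}, {"x": 0.002, "y": 0.0, "z": 0.0, "twist": 0}]}}

```text
time_s: 9.55
tool_pos: [0.6402, 0.0068, 0.1407]
tool_rot: [-3.14, -0.102, 0.003]
force: [-5.0, 1.3, 0.1]
opening: 0.006
```

Contact came at x ≈ 0.6375 with about 5 N. I need about 4.5 mm or more of travel, so I'll go on to about 0.6435.

{"method": "carry_out", "body": {"steps": [{"x": 0.001, "y": 0.0, "z": 0.0, "twist": 0}, {"x": 0.002, "y": 0.0, "z": 0.0, "twist": 0}, {"x": 0.002, "y": 0.0, "z": 0.0, "twist": 0}]}}

```text
time_s: 9.85
tool_pos: [0.6431, 0.0066, 0.141]
tool_rot: [3.14, 0.102, -0.0]
force: [-4.3, -0.3, -0.6]
opening: -0.002
```

{"method": "carry_out", "body": {"steps": [{"x": 0.001, "y": 0.0, "z": 0.0, "twist": 0}, {"x": 0.002, "y": 0.0, "z": 0.0, "twist": 0}, {"x": 0.002, "y": 0.0, "z": 0.0, "twist": 0}]}}

```text
time_s: 10.15
tool_pos: [0.6455, 0.0065, 0.1414]
tool_rot: [3.14, 0.102, 0.001]
force: [-3.8, -0.6, -0.3]
opening: -0.003
```

Travel is about 8 mm and the force has eased to 3.8 N, so the catch has probably let go. I'll draw back fast, well past the 50 mm swing.

{"method": "carry_out", "body": {"steps": [{"x": -0.03, "y": 0.0, "z": 0.0, "twist": 0}, {"x": -0.07, "y": 0.0, "z": 0.01, "twist": 0}, {"x": -0.11, "y": 0.0, "z": 0.04, "twist": 0}, {"x": -0.14, "y": 0.0, "z": 0.08, "twist": 0}, {"x": -0.15, "y": 0.0, "z": 0.12, "twist": 0}, {"x": -0.15, "y": 0.0, "z": 0.14, "twist": 0}, {"x": -0.15, "y": 0.0, "z": 0.14, "twist": 0}, {"x": -0.15, "y": 0.0, "z": 0.14, "twist": 0}, {"x": -0.15, "y": 0.0, "z": 0.14, "twist": 0}]}}

```text
time_s: 11.05
tool_pos: [0.4953, 0.0067, 0.2805]
tool_rot: [3.139, 0.101, -0.0]
force: [-0.2, -0.5, -1.1]
opening: -0.005
```

```bash
python3 snap.py 5 wrist side scene; python3 -c "
from wr import *
for n in('side5','scene5'): print(n,bowl(n,[.513,-.25])[:4])
for n in('side','scene'):
    a,_,P=cloud(n+'0');b,_,Q=cloud(n+'5')
    u,v=(328,145) if n=='scene' else (213,147)
    for R in(P,Q):
        q=R[v-15:v+15,u-20:u+20].reshape(-1,3);q=q[(q[:,2]>.18)&(q[:,2]<.2)];print('cont',np.median(q,0).round(4))
    for im in(a,b):
        h=cv2.cvtColor(im,cv2.COLOR_RGB2HSV).astype(int);m=(h[...,0]>4)&(h[...,0]<14)&(h[...,1]>220)&(h[...,2]>120);m[:150]=0;m[300:]=0;m[:,:290]=0
        print('funnel px',np.argwhere(m).mean(0).round(1),m.sum())
im,d,P=wcloud('wrist5');hsv=cv2.cvtColor(im,cv2.COLOR_RGB2HSV).astype(int)
m=(abs(hsv[...,0]-27)<8)&(hsv[...,1]>150)&(abs(P[...,1]-.01)<.05)&(P[...,2]<.2)&(P[...,2]>.08)
print('pad',m.sum(),np.median(P[m],0))"
```

```text
11.05 [0.4953 0.0067 0.2805] [-0.22 -0.47 -1.14]
side5 (212, 212, (array([ 0.5124, -0.2507]), np.float64(0.0011)), (array([ 0.5124, -0.2507]), np.float64(0.0011)))
scene5 (179, 179, (array([ 0.5141, -0.2519]), np.float64(0.0013)), (array([ 0.5141, -0.2519]), np.float64(0.0013)))
cont [0.4794 0.2512 0.1856]
cont [0.4783 0.2514 0.1856]
funnel px [208.7 373.7] 566
funnel px [208.7 373.7] 572
cont [0.4857 0.2489 0.1855]
cont [0.4864 0.2508 0.1853]
funnel px [264.7 314.3] 191
funnel px [264.9 313.5] 176
pad 596 [0.59352762 0.00866014 0.15033922]
```

View pics/side5.png

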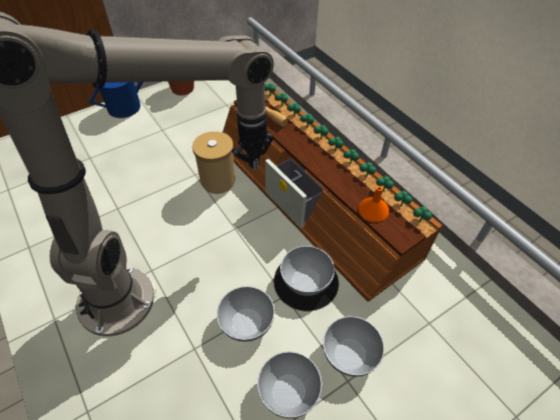

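View pics/wrist5.png

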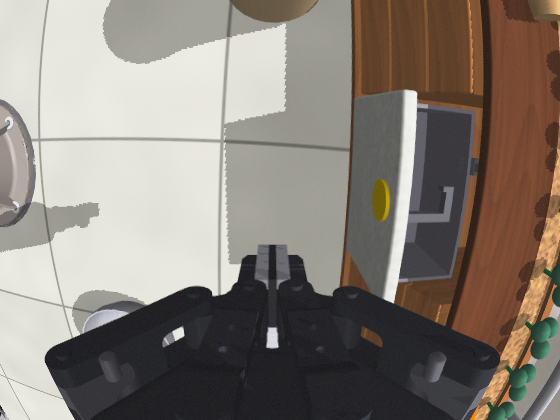

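The front stands open, with the pad 52 mm out (wrist view, (381,200)). The bowl is on the mat, the container and funnel haven't moved, and the arm is clear of everything.

```bash
python3 -c "
from workcell import close_job
print(close_job())"
```

```text
the job is handed in; nothing more can be done
None
```

I slid the bowl onto the mat and pressed the yellow pad so the bin front sprang open, then handed the job in at about 11 s of robot time. No verdict is reported at hand-in.

- **Bowl:** I used the bowl farthest to the robot's left, pushing its inner wall with the shut fingers. It stands upright, and both cameras put its centre about 2–4 mm from the mat's centre (limit 58 mm).
- **Bin front:** I pressed the pad about 8 mm at up to 5 N and drew back. The pad then measured 52 mm out from its shut position, which matches the open stop.
- **Other objects:** The container measured within about 2 mm of its starting position and the funnel within 1 pixel. I did not measure the pestle again; the arm never went near it.
- **Robot:** The arm is clear of everything, with no contact force beyond sensor noise.

Two early checks disagreed. The first circle fits of the bowl and mat were off by up to 3 cm, so I refitted them with the known radii before moving. The pad was also touched about 5 mm deeper than I had estimated, so I crept in until the force rose.

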